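# Twist the sugar-stuck cap off a syrup jar

## Robot

A 6-joint arm with a two-finger parallel gripper is mounted at the origin on the work surface. World frame = base frame: x ahead of the robot, y to its left, z up, the work surface at z = 0. Lengths are in mm, angles in rad, forces in N, time in s.
With the tool pointing down it reaches from about 300 to 950 mm from the base axis. Payload 3.1 kg.
Tool frame: the origin (TCP) lies between the finger pads; the fingertips stand 17 mm ahead of it and the grasp point (between the pads) lies 2 mm behind it; z points along the fingers, y is the line along which they close (so a half turn about z gives the same grasp; the last joint's range is limited). The gripper opens to 85 mm and grips with 20 to 120 N. Pads are 22 mm wide; open, the fingers measure 114 mm over their backs; the gripper's body (76 mm by 85 mm) begins 54 mm behind the grasp point. The pads swing forward as they close: fully open they stand 13 mm farther back than shut.
Start: joints at [1.097, 0.308, 1.634, -0, 1.2, -0.07], TCP at [245.598, 574.729, 222.272] pointing down, gripper open.
Joint ranges: [-3.06, 3.06], [-0.79, 1.96], [0.05, 2.63], [-1.19, 4.34], [0.05, 2.64], [-2.94, 2.94]. Speed limits (rad/s): [2.79, 2.79, 3.14, 3.14, 3.14, 3.14].

## Interface

Orientations are given as a rotation vector (axis times angle).
In Python, from cell import ctrl gives the robot as it stands. The module is installed in compiled form; this text tells all that it offers.
- The arm moves only by the tool arm_command, never from a script. Its argument "increments" is a list of rows, each an object of numbers: "x", "y", "z": the shift along the tool's x, y, z scaled (see below); "wx", "wy", "wz": the turn, a rotation vector about the tool's x, y, z scaled (see below). A call has 1 to 10 rows; each row shifts and turns the commanded pose from where the row before left it, along the tool's axes as they then stand; what a row does not reach is not made up. The controller multiplies each number of a shift by 50 cm and each number of a turn by 360 degrees. A row lasts 1/10 s, in which the tool goes at most 50 mm and 8.59 degrees, less where a joint would pass 70% of its speed; a pose out of reach is approached as far as the arm can. A call with a number of a shift or a turn outside -1 to 1 is refused whole. A call with a gripper value outside its range is refused whole. "claw" is the closure, from 0 (fully open) to 1 (shut), set as the call begins (left out, the last holds). The fingers move at their own pace and stop on an object; "force" is the grip in N (left out, the last holds). Time passes only in rows, so rows that do not move let the fingers close. It gives the time, the measured TCP pose, the force, the opening and the grip force at its end, in the units of the state.
- ctrl.sense(): the state, without advancing time (a new reading comes with each control period).
- ctrl.get_image(name): name is "scene" or "top" or "wrist"; returns (picture, depth): 400x640x3 uint8, red, green, blue; 400x640 float32, mm along the optical axis (not along the pixel's ray), 0 where there is no reading.
- ctrl.camera_params(name): a dict with "fx", "fy", "cx", "cy" (pixels), "dist_coeffs" ([k1, k2, p1, p2, k3] as OpenCV has them; the pictures are not rectified), "extrinsics" (4x4, takes a point from camera to world coordinates); the wrist camera has in their place "hand_eye" (4x4, takes a point from camera to tool coordinates, whose origin is the TCP and whose axes are the flange's). Camera axes: x right, y up, looking along -z (the intrinsics and any distortion apply to the point x, -y, -z); pixel columns grow to the right and rows downward; lengths in mm; the calibration is good to about 2 mm. A picture is of the moment at which its call begins: read the wrist's pose just before it. camera_params takes no time and is no camera call.
- ctrl.finish_job(): hands the job in; it is judged then, once.
The state is a dict: "time": time; "joint_pos": joint angles; "joint_vel": joint speeds; "effort": joint torques, N m; "position": TCP position; "tool_rot": TCP orientation; "ft_force": force on the tool from outside, world axes, zero at the start; "moment": the same for the moment, N m; "grip_width": finger opening in mm; "grip_force": force on a finger pad.
Only numpy, scipy, OpenCV 4.12 (cv2) and the standard library are available. Lean on these libraries where they do the work, as an engineer would, in place of code of your own. Each camera call takes 0.05 s, during which the arm holds its last target. There are 200 camera calls.

## Task

The cap of the square jar in the wooden crate is glued on with dried sugar: break it loose with a short hard twist anticlockwise, spin it off and lift it away once its lugs are clear of the thread. Be gentle with the glass: leave the jar standing in its pocket, neither pulled up with the cap nor leaned on, and do not force the cap on when it meets its stop. Lay the cap down gently, right way up and flat, on the bare part of the stone slab, and leave everything else alone.

Things in the scene. Friction and masses are not known exactly. Their poses are not given: they have to be found in the camera images.
- cap: Gold-lacquered tinplate twist-off cap, the only one in the crate, closed on the square jar: 60 mm diameter, 20 mm tall, flat top, fine ribs, 60 g. Origin: centre of its lower rim, z up along its axis. Three inward lugs at the lower rim run under three thread runs on the jar's neck (right-hand thread: it opens anticlockwise seen from above).
- cap_top (a point): Centre of the cap's flat top, 20 mm above its lower rim. The cap starts stuck: dried sugar holds it until about 1 N m (a grip of 20 N may slip); within 15 degrees it gives suddenly, the rubber seal lifts it about 1.5 mm with up to 10 N, and it spins almost freely. Jars differ: the lugs come clear after 45 to 95 degrees in all, felt only by trying; best in two grasps.
- neck (a point): Centre of the jar's mouth at the glass rim, 140 mm above the jar's underside; z up. The neck is 45 mm across, 54 mm over the thread. Before the cap's lugs reach the gaps between the thread runs, pulling the cap up pulls on the jar; once there it lifts straight off; 7 to 10 degrees farther the lugs meet a stop.
- jar: Square amber glass jar that carries the cap: body 76 x 76 x 95 mm, then a sloping shoulder to a round neck; 0.7 to 1 kg. Origin: centre of its underside, z up; the closed cap's lower rim is 123.5 mm above it, and the neck is free for 13 mm under the cap. It stands loose in a pocket of the crate with 2 mm play on each side; the pocket keeps it from turning more than about 3 degrees.
- crate: Heavy fixed pine crate, 100 mm (its x) by 280 mm (its y), 75 mm tall, with three square 80 mm pockets in a row along its y at -90, 0 and +90 mm. Origin: centre of its underside on the bench; pocket floor at +8 mm.
- slab: Fixed pale stone slab, 340 mm (its x) by 240 mm (its y), 20 mm thick. Origin: centre of its underside on the bench, top at +20 mm. The spatula lies across it in its half of greater x; the half of smaller x is bare.
- open_jar: Bystander: the same kind of square amber jar without a cap, open, standing in another pocket of the crate; 140 mm tall. Origin: centre of its underside.
- beaker: Bystander: plain steel beaker, 70 mm across the rim, 100 mm tall, standing in another pocket of the crate. Origin: centre of its underside.
- spatula: Bystander: flat wooden turner, 225 mm long, blade 62 mm wide, 8 mm thick, lying across the slab. Origin: on its underside near the middle, x along it towards the blade.
Things that resemble listed ones, but are neither listed nor needed, are in the scene too. What is shaped like the cap but blue or pink is not meant.

How it is judged (in metres and radians):
On the way, in this order (a step that is already met when the one before it is completed fails the run):
1. the cap is broken loose: turned more than 26 degrees against the jar while still on its neck (angle between the x axis of cap and the x axis of jar, either way round above 0.45 rad and z of cap in the frame of jar below 0.129 m and horizontal distance between cap and jar below 0.006 m), for 0.1 s.
2. the cap is lifted clear of the jar, which stays down in its pocket (z of cap in the frame of jar above 0.15 m and z of jar in the frame of crate below 0.012 m), for 0.1 s.
At the end, for the whole second after the job is handed in: The cap lies flat (within about 5 degrees), right way up, at rest with its whole disc on the slab; the jar stands uncapped, upright (within 3 degrees) and seated on the floor of its pocket; nothing is held (z of cap in the frame of slab between 0.018 and 0.023 m and x of cap in the frame of slab between -0.145 and 0.145 m and y of cap in the frame of slab between -0.095 and 0.095 m and angle between cap's own z axis and vertical below 0.08 rad and linear speed of each of cap, jar below 0.01 m/s and z of jar in the frame of crate between 0.005 and 0.011 m and angle between jar's own z axis and vertical below 0.06 rad and distance of jar from where it was at the start of the episode below 0.012 m); the robot touches nothing.
It fails at once if the jar is pulled up more than 6 mm out of its pocket or tipped more than 7 degrees (z of jar in the frame of crate above 0.014 m or angle between jar's own z axis and vertical above 0.12 rad).
It fails at once if the jar is wrenched or leaned on hard in its pocket (the cap forced on against its stop, or pressed or pushed) (contact force between jar and crate above 70 N).
It fails at once if the gripper knocks against the jar's glass (contact force between the fingers and jar above 15 N).
It fails at once if the cap is banged onto the stone (contact force between cap and slab above 25 N).
It fails at once if the open jar, the beaker or the spatula is disturbed (distance of any of open_jar, beaker, spatula from where it was at the start of the episode above 0.015 m).
It also fails if it takes over 64 s, if anything falls off the work surface, if the arm or the gripper's body presses on something with over 40 N, if the wrist force passes 120 N, or if a joint passes its speed limit or range.

## Working session

There is one attempt and no reset: what is moved stays moved. The work goes in short steps, Python scripts to look and compute and a tool call to move; the robot and the scene stay as the last step left them, time stands still between calls to the robot, and variables do not carry over. Pictures are saved under pics/ and viewed, at most 10 in all, crops included, and the job is handed in when it is done.

Besides the shell and the picture viewer there is one more tool, called after "Emit:" as name([rows], argument=value, ...), one row to a line, values as JSON. arm_command: Moves the arm, as the interface text tells. Its arguments: {"type":"object","properties":{"increments":{"type":"array"},"claw":{"type":"number"},"force":{"type":"number"}},"required":["increments"]}

```bash
mkdir -p pics; cat > h.py <<'E'
import numpy as np, cv2
from cell import ctrl
from scipy.spatial.transform import Rotation as R
def cam(name):
    s=ctrl.sense(); im,d=ctrl.get_image(name); p=ctrl.camera_params(name)
    if 'extrinsics' in p: T=np.array(p['extrinsics'])
    else:
        W=np.eye(4); W[:3,:3]=R.from_rotvec(s['tool_rot']).as_matrix(); W[:3,3]=s['position']
        T=W@np.array(p['hand_eye'])
    return im,d,p,T
def rays(uv,p,T):
    K=np.array([[p['fx'],0,p['cx']],[0,p['fy'],p['cy']],[0,0,1]])
    n=cv2.undistortPoints(np.float32(uv).reshape(-1,1,2),K,np.array(p['dist_coeffs'])).reshape(-1,2)
    r=np.c_[n[:,0],-n[:,1],-np.ones(len(n))]
    return T[:3,3],r@T[:3,:3].T
def plane(uv,z,p,T):
    o,r=rays(uv,p,T); return o+r*((z-o[2])/r[:,2])[:,None]
def pts(uv,d,p,T):
    uv=np.array(uv); o,r=rays(uv,p,T); return o+r*d[uv[:,1].astype(int),uv[:,0].astype(int)][:,None]
E
python3 - <<'E'
from h import *
s=ctrl.sense(); print(s)
for n in ['top','scene']:
    im,d,p,T=cam(n); cv2.imwrite(f'pics/{n}.png',im[:,:,::-1]); np.savez(f'{n}.npz',im=im,d=d,T=T); print(n,p)
E
```

```text
{'time': 0.0, 'joint_pos': array([ 1.09726435e+00,  3.09028219e-01,  1.63520173e+00,  6.60721472e-05,
        1.19971650e+00, -6.97155609e-02]), 'joint_vel': array([-0.00082336, -0.00049917,  0.00023797, -0.00023839,  0.00049854,
       -0.00056737]), 'effort': array([-4.61418749e-04, -4.15250552e+01, -2.76670325e+01, -5.26534370e-05,
        1.01637805e-02,  1.37205294e-05]), 'position': array([245.20581922, 573.95967295, 221.02543406]), 'tool_rot': array([-0.62991032, -3.07708708,  0.00353505]), 'ft_force': array([ 0.07428995,  0.63722873, -0.6180052 ]), 'moment': array([-0.02821904,  0.05156898, -0.01013875]), 'grip_force': 0.0, 'grip_width': 85.45325580387842}
top {'fx': 514.304660652757, 'fy': 514.304660652757, 'cx': 327.0558409334737, 'cy': 202.99508219937448, 'dist_coeffs': array([-0.04756059,  0.        ,  0.        ,  0.        ,  0.        ]), 'extrinsics': array([[-6.02195121e-03,  9.92967444e-01, -1.18234472e-01,
         3.66081877e+02],
       [-9.99964635e-01, -5.28546287e-03,  6.54162592e-03,
         6.64383358e+01],
       [ 5.87069766e-03,  1.18269684e-01,  9.92964157e-01,
         1.29455524e+03],
       [ 0.00000000e+00,  0.00000000e+00,  0.00000000e+00,
         1.00000000e+00]])}
scene {'fx': 475.94427117697603, 'fy': 475.94427117697603, 'cx': 329.01437516493405, 'cy': 206.25625710964778, 'dist_coeffs': array([-0.08430832,  0.        ,  0.        ,  0.        ,  0.        ]), 'extrinsics': array([[ 5.78798013e-02, -8.05587067e-01,  5.89643456e-01,
         1.20877394e+03],
       [ 9.98193608e-01,  3.71698604e-02, -4.72008780e-02,
         3.05059467e+00],
       [ 1.61074519e-02,  5.91310306e-01,  8.06283245e-01,
         1.05343861e+03],
       [ 0.00000000e+00,  0.00000000e+00,  0.00000000e+00,
         1.00000000e+00]])}
```

View pics/top.png

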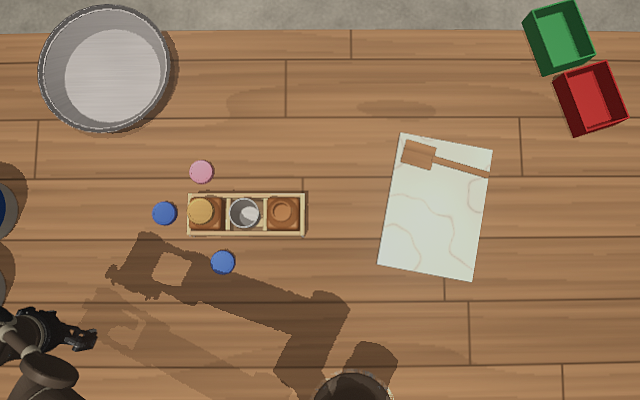

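View pics/scene.png

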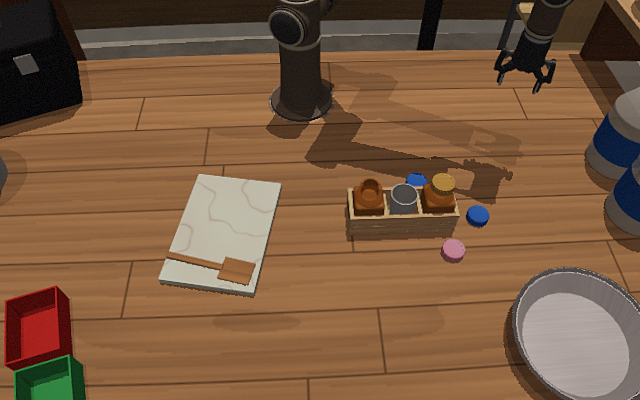

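The top view shows the gold cap at about (200,211) on the crate's left jar. The beaker is at (245,213), the open jar at (283,212), and the slab spans (377–493, 133–282) with the spatula at its far end. The scene view agrees, with the cap at (443,182).

```bash
python3 - <<'E'
from h import *
def blob(m,near):
    m=cv2.morphologyEx(m.astype(np.uint8)*255,cv2.MORPH_OPEN,np.ones((3,3)))
    cs,_=cv2.findContours(m,cv2.RETR_EXTERNAL,cv2.CHAIN_APPROX_NONE)
    cs=[c for c in cs if cv2.contourArea(c)>60]
    return min(cs,key=lambda c:np.linalg.norm(c.reshape(-1,2).mean(0)-near))
D={}
for n,near in (('top',(200,211)),('scene',(443,182))):
    z=np.load(n+'.npz'); im,d,T=z['im'],z['d'],z['T']; p=ctrl.camera_params(n); D[n]=im,d,p,T
    h=cv2.cvtColor(im,cv2.COLOR_RGB2HSV)
    print(n,'hsv',h[near[1],near[0]],'rgb',im[near[1],near[0]])
    h0=h[near[1],near[0]].astype(int)
    m=(abs(h[...,0].astype(int)-h0[0])<5)&(h[...,1]>100)&(h[...,2]>h0[2]-45)
    yy,xx=np.mgrid[:400,:640]; m&=(np.hypot(xx-near[0],yy-near[1])<20)
    c=blob(m,near); e=cv2.fitEllipse(c); print(e)
    q=plane([e[0]],151.5,p,T); print('cap',q, pts([near],d,p,T))
    P=plane(c.reshape(-1,2),151.5,p,T); print(P.min(0),P.max(0))
im,d,p,T=D['top']
h=cv2.cvtColor(im,cv2.COLOR_RGB2HSV)
m=(h[...,1]<60)&(h[...,2]>170); m[:, :370]=0; m[:,500:]=0;m[:120]=0;m[290:]=0
c=blob(m,(435,207)); r=cv2.minAreaRect(np.vstack([c])); b=cv2.boxPoints(r)
B=plane(b,20,p,T); print('slab',B.round(1),B.mean(0)); print([np.linalg.norm(B[i]-B[i-1]) for i in range(4)])
# crate: rim depth heights
yy,xx=np.mgrid[170:260,170:330]; uv=np.c_[xx.ravel(),yy.ravel()]
P=pts(uv,d,p,T); k=(P[:,2]>66)&(P[:,2]<82); 
m=np.zeros((400,640),np.uint8); m[uv[k,1],uv[k,0]]=255
Q=P[k][:,:2].astype(np.float32); r=cv2.minAreaRect(Q); print('crate',r)
for a,nm in (((245,213),'beaker'),((283,212),'open')): print(nm,pts([a],d,p,T))
k=P[:,2]>145; print('high',P[k].min(0),P[k].max(0),P[k].mean(0),k.sum())
E
```

```text
top hsv [ 18 129 193] rgb [193 155  95]
((196.19483947753906, 210.38270568847656), (24.896652221679688, 31.7221736907959), 92.63975524902344)
cap [[487.09664237 351.88055504 151.5       ]] [[485.59022778 343.12210202 152.21097854]]
[458.74435515 318.40711314 151.5       ] [515.18105048 386.41341065 151.5       ]
scene hsv [ 18 158 171] rgb [171 128  65]
((443.8166809082031, 180.68199157714844), (19.9176082611084, 22.221261978149414), 86.6654052734375)
cap [[483.97752667 344.00215315 151.5       ]] [[487.38704641 341.41680511 150.66042433]]
[446.66433661 313.61919455 151.5       ] [513.60891023 371.90544737 151.5       ]
slab [[ 364.3  -62.1   20. ]
 [ 699.5 -128.4   20. ]
 [ 654.7 -371.2   20. ]
 [ 320.6 -297.2   20. ]] [ 509.75634869 -214.74768637   20.        ]
[np.float64(239.1252511978306), np.float64(341.692367689206), np.float64(246.89459132028952), np.float64(342.2030711398113)]
crate ((487.29736328125, 253.51162719726562), (280.43450927734375, 99.08895111083984), 89.89997863769531)
beaker [[494.74286501 263.95924452  10.98076811]]
open [[486.6749177  160.71570074 110.09441153]]
high [366.08187706  66.43833583 145.17944532] [ 515.53937047  373.84333565 1294.55524169] [474.12775148 290.01546527 273.25915773] 711
```

```bash
cat >> h.py <<'E'
def rel(target):
    s=ctrl.sense(); M=R.from_rotvec(s['tool_rot']); dl=M.inv().apply(np.array(target)-s['position'])
    M=M.as_matrix()
    print('t',s['time'],'pos',s['position'].round(1),'x',M[:,0].round(3),'z',M[:,2].round(4),'j',s['joint_pos'].round(2),'F',s['ft_force'].round(1),'M',s['moment'].round(2))
    print('local mm',dl.round(2),'scaled',(dl/500).round(4))
E
python3 -c "
from h import *
rel([487,343.5,280]); print(ctrl.camera_params('wrist'))"
```

```text
t 0.1 pos [245.2 574.  221.2] x [-0.92   0.393  0.   ] z [-0.001  -0.0019 -1.    ] j [ 1.1   0.31  1.64  0.    1.2  -0.07] F [0.5 0.8 0.4] M [-0.02  0.05 -0.03]
local mm [-312.9  -117.13  -58.64] scaled [-0.6258 -0.2343 -0.1173]
{'fx': 317.6763630062447, 'fy': 317.6763630062447, 'cx': 315.7488845835185, 'cy': 192.29347111707608, 'dist_coeffs': array([0.00607521, 0.        , 0.        , 0.        , 0.        ]), 'hand_eye': array([[-9.03521763e-04,  9.58424110e-01,  2.85346122e-01,
         7.29940805e+01],
       [ 9.99999560e-01,  9.37789998e-04,  1.65441927e-05,
        -9.09844390e-01],
       [-2.51738386e-04,  2.85346012e-01, -9.58424536e-01,
        -1.51766264e+02],
       [ 0.00000000e+00,  0.00000000e+00,  0.00000000e+00,
         1.00000000e+00]])}
```

Emit:
arm_command([
  {"x":-0.0626,"y":-0.0234,"z":-0.0117},
  {"x":-0.0626,"y":-0.0234,"z":-0.0117},
  {"x":-0.0626,"y":-0.0234,"z":-0.0117},
  {"x":-0.0626,"y":-0.0234,"z":-0.0117},
  {"x":-0.0626,"y":-0.0234,"z":-0.0117},
  {"x":-0.0626,"y":-0.0234,"z":-0.0117},
  {"x":-0.0626,"y":-0.0234,"z":-0.0117},
  {"x":-0.0626,"y":-0.0234,"z":-0.0117},
  {"x":-0.0626,"y":-0.0234,"z":-0.0117},
  {"x":-0.0626,"y":-0.0234,"z":-0.0117},
], claw=0, force=30)

```text
validation failed for argument at $.in...
```

Emit:
arm_command([
  {"x":0},
  {"x":0},
  {"x":0},
])

```text
validation failed for argument at $.in...
```

```bash
python3 - <<'E'
from h import *
rel([487,343.5,280])
im,d,p,T=cam('wrist'); cv2.imwrite('pics/w1.png',im[:,:,::-1]); np.savez('w1.npz',im=im,d=d,T=T)
yy,xx=np.mgrid[0:400,0:640]; uv=np.c_[xx.ravel(),yy.ravel()]
P=pts(uv,d,p,T); dd=d.ravel()
k=(dd>0)&(abs(P[:,2]-151.5)<6)&(np.hypot(P[:,0]-487,P[:,1]-343)<50)
h=cv2.cvtColor(im,cv2.COLOR_RGB2HSV).reshape(-1,3)
print(k.sum(),np.median(P[k],0)); 
if k.sum():
  print(P[k].min(0),P[k].max(0)); print(cv2.minEnclosingCircle(P[k][:,:2].astype(np.float32))); print(cv2.fitEllipse(cv2.convexHull(uv[k].astype(np.int32))))
E
```

```text
t 0.1 pos [245.2 574.  221.2] x [-0.92   0.393  0.   ] z [-0.001  -0.0019 -1.    ] j [ 1.1   0.31  1.64  0.    1.2  -0.07] F [0.5 0.8 0.4] M [-0.02  0.05 -0.03]
local mm [-312.9  -117.13  -58.64] scaled [-0.6258 -0.2343 -0.1173]
0 [nan nan nan]
  return _methods._mean(a, axis=axis, dtype=dtype,
  ret = um.true_divide(
```

View pics/w1.png

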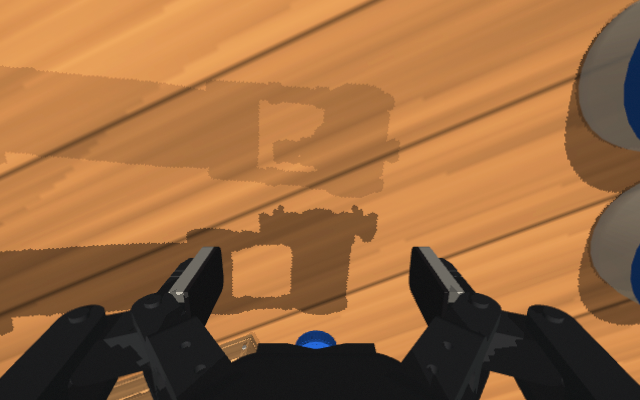

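The move was refused, so this view still shows the start pose: only the bench, with the open fingertips at about (215,250) and (418,250). I'll try again with full rows.

Emit:
arm_command([
  {"x":-0.0626,"y":-0.0234,"z":-0.0117,"wx":0,"wy":0,"wz":0},
], claw=0, force=30)

```text
time: 0.25
position: [267.3, 552.6, 226.6]
tool_rot: [-0.624, -3.077, 0.002]
ft_force: [1.2, 0.1, -0.1]
grip_width: 85.3
grip_force: 0.0
```

Emit:
arm_command([
  {"x":-0.0626,"y":-0.0234,"z":-0.0117,"wx":0,"wy":0,"wz":0},
  {"x":-0.0626,"y":-0.0234,"z":-0.0117,"wx":0,"wy":0,"wz":0},
  {"x":-0.0626,"y":-0.0234,"z":-0.0117,"wx":0,"wy":0,"wz":0},
  {"x":-0.0626,"y":-0.0234,"z":-0.0117,"wx":0,"wy":0,"wz":0},
  {"x":-0.0626,"y":-0.0234,"z":-0.0117,"wx":0,"wy":0,"wz":0},
  {"x":-0.0626,"y":-0.0234,"z":-0.0117,"wx":0,"wy":0,"wz":0},
  {"x":-0.0626,"y":-0.0234,"z":-0.0117,"wx":0,"wy":0,"wz":0},
  {"x":-0.0626,"y":-0.0234,"z":-0.0117,"wx":0,"wy":0,"wz":0},
  {"x":-0.0626,"y":-0.0234,"z":-0.0117,"wx":0,"wy":0,"wz":0},
  {"x":0,"y":0,"z":0,"wx":0,"wy":0,"wz":0},
])

```text
time: 1.25
position: [490.6, 341.5, 281.5]
tool_rot: [0.636, 3.074, -0.0]
ft_force: [-0.4, 0.2, -0.3]
grip_width: 85.4
grip_force: 0.0
```

```bash
python3 - <<'E'
from h import *
rel([487,343.5,280])
im,d,p,T=cam('wrist'); cv2.imwrite('pics/w2.png',im[:,:,::-1]); np.savez('w2.npz',im=im,d=d,T=T)
yy,xx=np.mgrid[0:400,0:640]; uv=np.c_[xx.ravel(),yy.ravel()]
P=pts(uv,d,p,T); dd=d.ravel()
k=(dd>0)&(abs(P[:,2]-151.5)<6)&(np.hypot(P[:,0]-487,P[:,1]-343)<50)
print(k.sum(),np.median(P[k],0)); 
if k.sum():
  print(P[k].min(0),P[k].max(0)); print(cv2.minEnclosingCircle(P[k][:,:2].astype(np.float32))); print(cv2.fitEllipse(cv2.convexHull(uv[k].astype(np.int32))))
E
```

```text
t 1.25 pos [490.6 341.5 281.5] x [-0.918  0.397 -0.003] z [ 2.7e-03 -7.0e-04 -1.0e+00] j [ 0.54  0.21  1.64 -0.    1.29 -0.63] F [-0.4  0.2 -0.3] M [-0.01 -0.01 -0.01]
local mm [4.11 0.42 1.48] scaled [0.0082 0.0008 0.003 ]
3239 [483.08873713 343.46496675 151.40318515]
[454.42008564 312.96996539 145.68547817] [514.50580897 372.87845689 154.27349245]
((484.5797424316406, 342.75067138671875), 30.37278175354004)
((315.42694091796875, 172.13015747070312), (64.12556457519531, 65.25696563720703), 86.04065704345703)
```

View pics/w2.png

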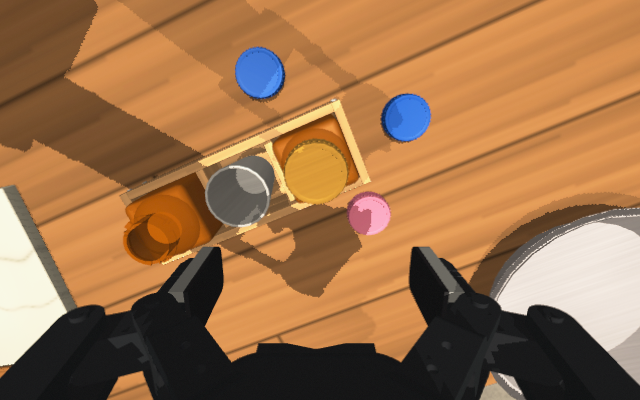

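The wrist view shows the cap between the fingers' lines at (316,172), with the beaker at (240,190) and the open jar at (155,235). Next I centre, pre-turn about 50° clockwise, lower and measure again.

Emit:
arm_command([
  {"x":0.012,"y":-0.0026,"z":0.02,"wx":0,"wy":0,"wz":0},
  {"x":0,"y":0,"z":0.02,"wx":0,"wy":0,"wz":0.02},
  {"x":0,"y":0,"z":0.02,"wx":0,"wy":0,"wz":0.02},
  {"x":0,"y":0,"z":0.02,"wx":0,"wy":0,"wz":0.02},
  {"x":0,"y":0,"z":0.02,"wx":0,"wy":0,"wz":0.02},
  {"x":0,"y":0,"z":0.02,"wx":0,"wy":0,"wz":0.02},
  {"x":0,"y":0,"z":0,"wx":0,"wy":0,"wz":0.02},
  {"x":0,"y":0,"z":0,"wx":0,"wy":0,"wz":0.02},
  {"x":0,"y":0,"z":0,"wx":0,"wy":0,"wz":0},
  {"x":0,"y":0,"z":0,"wx":0,"wy":0,"wz":0},
])

```text
time: 2.3
position: [479.9, 345.9, 219.9]
tool_rot: [-1.875, -2.52, 0.002]
ft_force: [0.6, 0.3, 0.1]
grip_width: 85.3
grip_force: 0.0
```

```bash
cat > m.py <<'E'
from h import *
im,d,p,T=cam('wrist')
yy,xx=np.mgrid[0:400,0:640]; uv=np.c_[xx.ravel(),yy.ravel()]
P=pts(uv,d,p,T); dd=d.ravel()
k=(dd>0)&(abs(P[:,2]-151.5)<6)&(np.hypot(P[:,0]-485,P[:,1]-343)<45)
print(k.sum(),np.median(P[k],0)); 
c,r=cv2.minEnclosingCircle(P[k][:,:2].astype(np.float32)); print(c,r)
h=cv2.convexHull(uv[k].astype(np.int32)); e=cv2.fitEllipse(h); print(e)
q=plane([e[0]],151.5,p,T)[0]; print('ell',q)
rel([*c,215])
E
python3 m.py
```

```text
4856 [483.6798527  345.02900718 151.38940228]
(484.3067626953125, 343.0216369628906) 30.28129768371582
((321.60552978515625, 203.50869750976562), (77.62478637695312, 80.975830078125), 88.12786102294922)
ell [483.61001329 345.09115733 151.5       ]
t 2.35 pos [480.3 345.8 220.2] x [-0.287  0.958 -0.   ] z [-1.e-03 -4.e-04 -1.e+00] j [0.55 0.25 1.72 0.   1.18 0.26] F [-0.3  0.3 -0.1] M [0.03 0.02 0.01]
local mm [-3.85  3.05  5.16] scaled [-0.0077  0.0061  0.0103]
```

Emit:
arm_command([
  {"x":-0.0077,"y":0.0061,"z":0.02,"wx":0,"wy":0,"wz":0},
  {"x":0,"y":0,"z":0.02,"wx":0,"wy":0,"wz":0},
  {"x":0,"y":0,"z":0.02,"wx":0,"wy":0,"wz":0},
  {"x":0,"y":0,"z":0,"wx":0,"wy":0,"wz":0},
  {"x":0,"y":0,"z":0,"wx":0,"wy":0,"wz":0},
  {"x":0,"y":0,"z":0,"wx":0,"wy":0,"wz":0},
])

```text
time: 2.95
position: [485.7, 342.6, 191.0]
tool_rot: [1.88, 2.516, 0.001]
ft_force: [-0.7, 0.6, 0.1]
grip_width: 85.4
grip_force: 0.0
```

```bash
python3 m.py; python3 m.py; python3 -c "
from h import *
im,d,p,T=cam('wrist'); cv2.imwrite('pics/w3.png',im[:,:,::-1])"
```

```text
6284 [483.75374043 345.20452463 151.42868407]
(484.6407775878906, 342.88140869140625) 30.51102066040039
((315.1763610839844, 210.3758087158203), (88.2115478515625, 92.22789001464844), 87.60655975341797)
ell [483.67455476 345.36815721 151.5       ]
t 3.0 pos [485.8 342.7 191.3] x [-0.283  0.959  0.   ] z [ 8.e-04  5.e-04 -1.e+00] j [0.54 0.28 1.74 0.   1.12 0.25] F [-0.2  0.8 -0. ] M [0.04 0.02 0.02]
local mm [  0.5   -1.05 -23.75] scaled [ 0.001  -0.0021 -0.0475]
6271 [483.72545224 345.19138292 151.44946002]
(484.2956848144531, 342.8868713378906) 30.490964889526367
((314.9822998046875, 210.38720703125), (88.07364654541016, 92.11882019042969), 89.50806427001953)
ell [483.6903342  345.34452685 151.5       ]
t 3.05 pos [485.9 342.7 191.4] x [-0.283  0.959  0.   ] z [ 1.e-03  6.e-04 -1.e+00] j [0.54 0.28 1.74 0.   1.12 0.25] F [ 0.6 -0.   0.1] M [0.01 0.02 0.  ]
local mm [  0.59  -1.43 -23.63] scaled [ 0.0012 -0.0029 -0.0473]
```

View pics/w3.png

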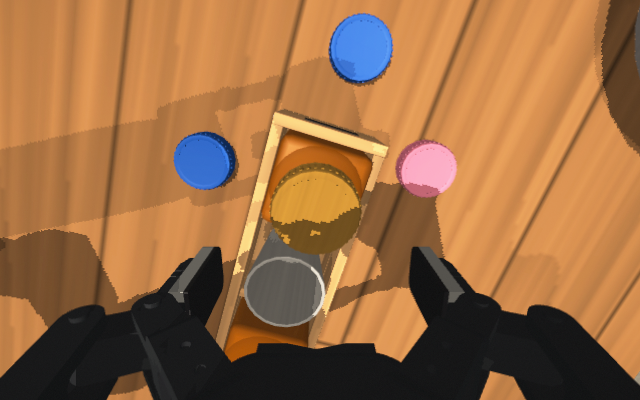

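The cap is at (316,207) and the open fingertips are at (220,250) and (412,250), symmetric about the cap. Next I check where the tips stand in tool z.

```bash
python3 - <<'E'
from h import *
s=ctrl.sense(); im,d,p,T=cam('wrist')
H=np.array(p['hand_eye'])
for u,v in [(217,252),(210,262),(218,248),(415,252),(422,262),(205,250),(428,250)]:
    print(u,v,pts([(u,v)],d,p,H)[0].round(1))
yy,xx=np.mgrid[200:330,150:490]; uv=np.c_[xx.ravel(),yy.ravel()]; P=pts(uv,d,p,H); k=(d[uv[:,1],uv[:,0]]>0)&(P[:,2]<25)
P=P[k]; L=P[P[:,1]<0]; Rr=P[P[:,1]>0]; print('tip z',np.percentile(L[:,2],[90,98,100]),np.percentile(Rr[:,2],[90,98,100]),'inner y',L[:,1].max(),Rr[:,1].min(),np.percentile(L[L[:,2]>-20,1],99),np.percentile(Rr[Rr[:,2]>-20,1],1))
E
```

```text
217 252 [  8.4 -43.4 -27.5]
210 262 [  8.5 -43.6 -36.5]
218 248 [  8.7 -43.9 -24.4]
415 252 [  8.7  41.8 -28.4]
422 262 [  9.6  41.4 -38.6]
205 250 [  72.3   -0.6 -151.8]
428 250 [ 10.9  46.3 -30.8]Traceback (most recent call last):
  File "<stdin>", line 7, in <module>
    return _quantile_unchecked(
        a, q, axis, out, overwrite_input, method, keepdims, weights)
    return _ureduce(a,
                    func=_quantile_ureduce_func,
    ...<5 lines>...
                    overwrite_input=overwrite_input,
                    method=method)
    r = func(a, **kwargs)
    result = _quantile(arr,
                       quantiles=q,
    ...<2 lines>...
                       out=out,
                       weights=wgt)
    slices_having_nans = np.isnan(arr[-1, ...])
                                  ~~~^^^^^^^^^
IndexError: index -1 is out of bounds for axis 0 with size 0
```

The depth suggests the open tips stand farther back than the text says. I'll go down to TCP z≈141, which is safe either way, and look.

Emit:
arm_command([
  {"x":0.001,"y":-0.0005,"z":0.025,"wx":0,"wy":0,"wz":0},
  {"x":0,"y":0,"z":0.025,"wx":0,"wy":0,"wz":0},
  {"x":0,"y":0,"z":0.025,"wx":0,"wy":0,"wz":0},
  {"x":0,"y":0,"z":0.025,"wx":0,"wy":0,"wz":0},
  {"x":0,"y":0,"z":0,"wx":0,"wy":0,"wz":0},
  {"x":0,"y":0,"z":0,"wx":0,"wy":0,"wz":0},
])

```text
time: 3.75
position: [484.7, 342.7, 139.9]
tool_rot: [-1.88, -2.516, 0.002]
ft_force: [0.6, -0.5, 0.2]
grip_width: 85.7
grip_force: 0.0
```

```bash
python3 m.py; python3 -c "
from h import *
im,d,p,T=cam('wrist'); cv2.imwrite('pics/w4.png',im[:,:,::-1])
for uv in [(215,255),(418,255),(316,215),(316,235)]: print(uv,pts([uv],d,p,T)[0].round(1))"
```

```text
10604 [483.68308151 345.79229749 151.41686492]
(484.4544372558594, 343.0250244140625) 30.523839950561523
((317.2310485839844, 245.62159729003906), (113.12772369384766, 121.09513092041016), 90.03810119628906)
ell [483.59077404 346.06404901 151.5       ]
t 3.8 pos [485.2 343.  140.7] x [-0.283  0.959 -0.   ] z [-0. -0. -1.] j [0.54 0.34 1.77 0.   1.03 0.25] F [ 0.4  0.6 -0.6] M [ 0.    0.07 -0.04]
local mm [  0.26  -0.7  -74.33] scaled [ 0.0005 -0.0014 -0.1487]
(215, 255) [441.1 338.5 170.7]
(418, 255) [522.5 363.9 173.2]
(316, 215) [479.2 360.9 151. ]
(316, 235) [482.1 351.2 151.5]
```

View pics/w4.png

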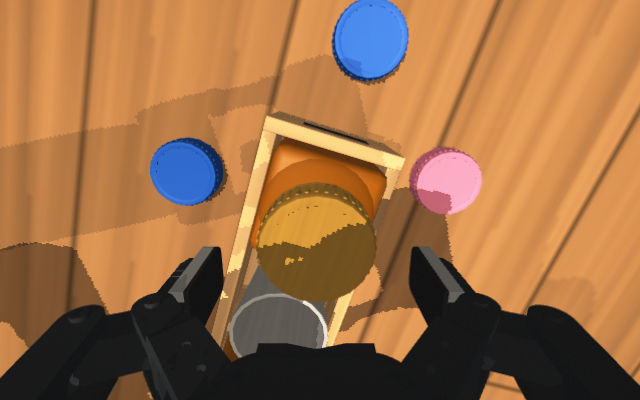

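In this view the tips (row 247, gap 190 px) still look about 12 mm above the cap's top (centre (317,245), 118 px wide). A gentle partial close will settle it.

Emit:
arm_command([
  {"x":0,"y":0,"z":0,"wx":0,"wy":0,"wz":0},
  {"x":0,"y":0,"z":0,"wx":0,"wy":0,"wz":0},
  {"x":0,"y":0,"z":0,"wx":0,"wy":0,"wz":0},
  {"x":0,"y":0,"z":0,"wx":0,"wy":0,"wz":0},
  {"x":0,"y":0,"z":0,"wx":0,"wy":0,"wz":0},
  {"x":0,"y":0,"z":0,"wx":0,"wy":0,"wz":0},
], claw=0.36, force=20)

```text
time: 4.45
position: [485.1, 342.9, 140.8]
tool_rot: [1.88, 2.517, 0.0]
ft_force: [-1.2, -0.4, -0.3]
grip_width: 54.5
grip_force: 0.0
```

```bash
python3 -c "
from h import *
im,d,p,T=cam('wrist'); cv2.imwrite('pics/w5.png',im[:,:,::-1]); s=ctrl.sense(); print(s['grip_width'],s['grip_force'],s['ft_force'],s['position'])"
```

```text
54.51484662869837 0.0 [ 0.28542609 -0.70670009 -0.00168591] [485.02945951 342.85187102 140.74249924]
```

View pics/w5.png

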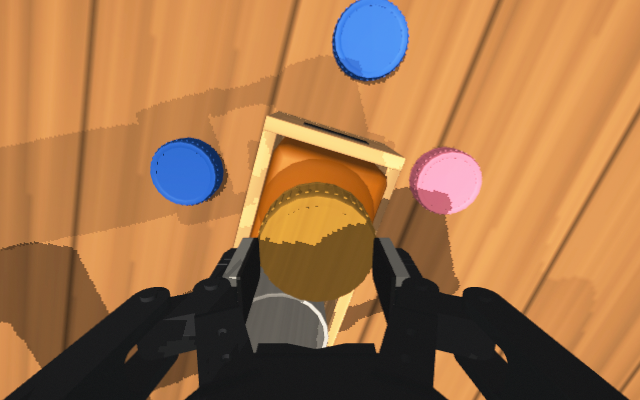

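It closed to 54.5 mm without touching, so the tips really are above the cap: about 12 mm behind the TCP at this opening. I'll reopen and go 26 mm lower, which puts the tips at about z 129 once closed.

Emit:
arm_command([
  {"x":0,"y":0,"z":0,"wx":0,"wy":0,"wz":0},
  {"x":0,"y":0,"z":0,"wx":0,"wy":0,"wz":0},
  {"x":0,"y":0,"z":0,"wx":0,"wy":0,"wz":0},
  {"x":0,"y":0,"z":0,"wx":0,"wy":0,"wz":0},
  {"x":0,"y":0,"z":0.013,"wx":0,"wy":0,"wz":0},
  {"x":0,"y":0,"z":0.013,"wx":0,"wy":0,"wz":0},
  {"x":0,"y":0,"z":0.013,"wx":0,"wy":0,"wz":0},
  {"x":0,"y":0,"z":0.013,"wx":0,"wy":0,"wz":0},
  {"x":0,"y":0,"z":0,"wx":0,"wy":0,"wz":0},
  {"x":0,"y":0,"z":0,"wx":0,"wy":0,"wz":0},
], claw=0, force=20)

```text
time: 5.5
position: [484.8, 342.8, 114.3]
tool_rot: [-1.88, -2.516, 0.001]
ft_force: [0.1, -0.1, -0.1]
grip_width: 85.1
grip_force: 0.0
```

Emit:
arm_command([
  {"x":0,"y":0,"z":0,"wx":0,"wy":0,"wz":0},
  {"x":0,"y":0,"z":0,"wx":0,"wy":0,"wz":0},
  {"x":0,"y":0,"z":0,"wx":0,"wy":0,"wz":0},
  {"x":0,"y":0,"z":0,"wx":0,"wy":0,"wz":0},
  {"x":0,"y":0,"z":0,"wx":0,"wy":0,"wz":0},
  {"x":0,"y":0,"z":0,"wx":0,"wy":0,"wz":0},
], claw=0.5, force=20)

```text
time: 6.1
position: [485.5, 343.1, 115.4]
tool_rot: [1.88, 2.516, 0.002]
ft_force: [-0.7, -0.3, 3.9]
grip_width: 60.2
grip_force: 21.7
```

```bash
python3 -c "
from h import *
rel([485,343,115])"
```

```text
t 6.1 pos [485.5 343.1 115.4] x [-0.283  0.959  0.   ] z [ 1.e-03  6.e-04 -1.e+00] j [ 0.54  0.37  1.79 -0.    0.98  0.25] F [-0.7 -0.3  3.9] M [ 0.01 -0.02  0.03]
local mm [ 0.01 -0.53  0.38] scaled [ 0.     -0.0011  0.0008]
```

Emit:
arm_command([
  {"x":0,"y":0,"z":0,"wx":0,"wy":0,"wz":0},
  {"x":0,"y":0,"z":0,"wx":0,"wy":0,"wz":0},
  {"x":0,"y":0,"z":0,"wx":0,"wy":0,"wz":0},
  {"x":0,"y":0,"z":0,"wx":0,"wy":0,"wz":0},
], claw=0.6, force=80)

```text
time: 6.5
position: [485.5, 343.1, 115.8]
tool_rot: [1.88, 2.516, 0.001]
ft_force: [-1.5, -0.8, 5.8]
grip_width: 58.2
grip_force: 84.1
```

Emit:
arm_command([
  {"x":0,"y":0,"z":0,"wx":0,"wy":0,"wz":-0.015},
  {"x":0,"y":0,"z":0,"wx":0,"wy":0,"wz":-0.02},
])

```text
time: 6.7
position: [485.6, 342.1, 115.1]
tool_rot: [1.593, 2.707, -0.0]
ft_force: [1.9, -3.7, 2.3]
grip_width: 58.4
grip_force: 85.7
```

```bash
python3 -c "
from h import *
rel([485,343,115]);s=ctrl.sense();print(s['grip_force'],s['grip_width'])"
```

```text
t 6.7 pos [485.6 342.1 115.1] x [-0.485  0.874 -0.001] z [ 4.e-04 -5.e-04 -1.e+00] j [ 0.54  0.37  1.79 -0.    0.98  0.03] F [ 1.9 -3.7  2.3] M [-0.55 -0.27 -1.69]
local mm [ 1.07 -0.1   0.06] scaled [ 0.0021 -0.0002  0.0001]
85.66381067968905 58.38111343825248
```

Emit:
arm_command([
  {"x":0,"y":0,"z":0,"wx":0,"wy":0,"wz":-0.02},
])

```text
time: 6.8
position: [485.8, 342.3, 115.2]
tool_rot: [1.422, 2.801, 0.001]
ft_force: [-0.7, -1.2, 10.4]
grip_width: 58.2
grip_force: 86.9
```

```bash
python3 -c "
from h import *
rel([485,343,115]);s=ctrl.sense();print(s['grip_force'],s['grip_width'])"
```

```text
t 6.8 pos [485.8 342.3 115.2] x [-0.59   0.807  0.   ] z [ 4.e-04  4.e-04 -1.e+00] j [ 0.54  0.37  1.79  0.    0.98 -0.09] F [-0.7 -1.2 10.4] M [-0.24  0.12 -0.17]
local mm [ 1.05 -0.22  0.17] scaled [ 0.0021 -0.0004  0.0003]
86.8781515583396 58.23050655656838
```

It broke loose: the moment fell and the seal now pushes up with 10 N. I'll ease the grip, follow the seal up 1.5 mm and turn on.

Emit:
arm_command([
  {"x":0,"y":0,"z":-0.003,"wx":0,"wy":0,"wz":0},
  {"x":0,"y":0,"z":0,"wx":0,"wy":0,"wz":0},
  {"x":0,"y":0,"z":0,"wx":0,"wy":0,"wz":-0.015},
  {"x":0,"y":0,"z":0,"wx":0,"wy":0,"wz":-0.015},
  {"x":0,"y":0,"z":0,"wx":0,"wy":0,"wz":-0.015},
  {"x":0,"y":0,"z":0,"wx":0,"wy":0,"wz":-0.01},
  {"x":0,"y":0,"z":0,"wx":0,"wy":0,"wz":0},
  {"x":0,"y":0,"z":0,"wx":0,"wy":0,"wz":0},
], force=30)

```text
time: 7.6
position: [485.3, 342.7, 116.7]
tool_rot: [0.918, 3.004, -0.0]
ft_force: [-0.9, -2.5, 5.1]
grip_width: 58.5
grip_force: 86.4
```

```bash
python3 -c "
from h import *
rel([485,343,115]);s=ctrl.sense();print(s['grip_force'],s['grip_width'])"
```

```text
t 7.6 pos [485.3 342.7 116.7] x [-0.829  0.559 -0.001] z [ 6.e-04 -5.e-04 -1.e+00] j [ 0.54  0.37  1.79 -0.    0.99 -0.43] F [-0.9 -2.5  5.1] M [-0.36 -0.01  0.09]
local mm [0.4  0.03 1.75] scaled [0.0008 0.0001 0.0035]
86.41061805188656 58.45340284514149
```

Emit:
arm_command([
  {"x":0,"y":0,"z":0,"wx":0,"wy":0,"wz":0},
  {"x":0,"y":0,"z":0,"wx":0,"wy":0,"wz":0},
  {"x":0,"y":0,"z":0,"wx":0,"wy":0,"wz":0},
], claw=0.5, force=25)

```text
time: 7.9
position: [485.3, 342.8, 116.8]
tool_rot: [0.918, 3.004, -0.0]
ft_force: [0.3, -2.7, 5.4]
grip_width: 57.8
grip_force: 86.4
```

Emit:
arm_command([
  {"x":0,"y":0,"z":0,"wx":0,"wy":0,"wz":0},
  {"x":0,"y":0,"z":0,"wx":0,"wy":0,"wz":0},
  {"x":0,"y":0,"z":0,"wx":0,"wy":0,"wz":0},
], claw=0.1, force=25)

```text
time: 8.2
position: [484.4, 342.9, 115.5]
tool_rot: [-0.917, -3.003, 0.001]
ft_force: [-0.1, 0.3, -0.3]
grip_width: 77.1
grip_force: 0.0
```

Emit:
arm_command([
  {"x":0,"y":0,"z":0,"wx":0,"wy":0,"wz":0},
  {"x":0,"y":0,"z":0,"wx":0,"wy":0,"wz":0},
  {"x":0,"y":0,"z":0,"wx":0,"wy":0,"wz":0},
  {"x":0,"y":0,"z":0,"wx":0,"wy":0,"wz":0},
  {"x":0,"y":0,"z":0,"wx":0,"wy":0,"wz":0},
], claw=0.5, force=25)

```text
time: 8.7
position: [484.9, 342.9, 116.1]
tool_rot: [-0.917, -3.005, 0.0]
ft_force: [-0.3, -0.7, -0.6]
grip_width: 59.5
grip_force: 27.0
```

Emit:
arm_command([
  {"x":0,"y":0,"z":0,"wx":0,"wy":0,"wz":-0.01},
  {"x":0,"y":0,"z":0,"wx":0,"wy":0,"wz":-0.01},
  {"x":0,"y":0,"z":0,"wx":0,"wy":0,"wz":0},
])

```text
time: 9.0
position: [485.1, 342.9, 116.2]
tool_rot: [0.727, 3.056, -0.0]
ft_force: [0.1, 0.4, -0.4]
grip_width: 59.6
grip_force: 27.0
```

```bash
cat > st.py <<'E'
from h import *
s=ctrl.sense(); M=R.from_rotvec(s['tool_rot']).as_matrix()
print(s['time'],s['position'].round(1),'yaw turn',round(np.degrees(np.arctan2(M[1,0],M[0,0]))-106.4,1),'F',s['ft_force'].round(1),'M',s['moment'].round(2),'g',round(s['grip_force'],1),round(s['grip_width'],1),s['joint_pos'].round(2))
E
python3 st.py
```

```text
9.0 [485.1 342.9 116.2] yaw turn 46.9 F [ 0.1  0.4 -0.4] M [ 0.01 -0.04  0.05] g 27.0 59.6 [ 0.54  0.37  1.79 -0.    0.99 -0.56]
```

Emit:
arm_command([
  {"x":0,"y":0,"z":-0.003,"wx":0,"wy":0,"wz":0},
  {"x":0,"y":0,"z":-0.003,"wx":0,"wy":0,"wz":0},
  {"x":0,"y":0,"z":0,"wx":0,"wy":0,"wz":0},
])

```text
time: 9.3
position: [484.2, 342.4, 117.9]
tool_rot: [-0.727, -3.055, 0.002]
ft_force: [0.6, 0.9, -8.0]
grip_width: 59.7
grip_force: 29.4
```

```bash
python3 st.py
```

```text
9.3 [484.2 342.4 117.9] yaw turn 46.8 F [ 0.6  0.9 -8. ] M [ 0.16 -0.14 -0.07] g 29.4 59.7 [ 0.54  0.37  1.79  0.    0.99 -0.56]
```

Still engaged (−8 N). I'll lower, turn 5° and test the lift again.

Emit:
arm_command([
  {"x":0,"y":0,"z":0.003,"wx":0,"wy":0,"wz":0},
  {"x":0,"y":0,"z":0.003,"wx":0,"wy":0,"wz":0},
  {"x":0,"y":0,"z":0,"wx":0,"wy":0,"wz":-0.007},
  {"x":0,"y":0,"z":0,"wx":0,"wy":0,"wz":-0.007},
  {"x":0,"y":0,"z":0,"wx":0,"wy":0,"wz":0},
])

```text
time: 9.8
position: [485.5, 343.0, 117.1]
tool_rot: [0.591, 3.085, 0.001]
ft_force: [0.0, -0.7, -0.9]
grip_width: 59.4
grip_force: 30.0
```

```bash
python3 st.py
```

```text
9.8 [485.5 343.  117.1] yaw turn 51.9 F [ 0.  -0.7 -0.9] M [-0.1   0.02  0.01] g 30.0 59.4 [ 0.54  0.37  1.79 -0.    0.99 -0.65]
```

Emit:
arm_command([
  {"x":0,"y":0,"z":-0.003,"wx":0,"wy":0,"wz":0},
  {"x":0,"y":0,"z":-0.003,"wx":0,"wy":0,"wz":0},
  {"x":0,"y":0,"z":0,"wx":0,"wy":0,"wz":0},
])

```text
time: 10.1
position: [484.4, 342.7, 118.2]
tool_rot: [-0.592, -3.084, 0.001]
ft_force: [1.0, 1.2, -9.4]
grip_width: 59.5
grip_force: 29.4
```

Emit:
arm_command([
  {"x":0,"y":0,"z":0.003,"wx":0,"wy":0,"wz":0},
  {"x":0,"y":0,"z":0.003,"wx":0,"wy":0,"wz":0},
  {"x":0,"y":0,"z":0,"wx":0,"wy":0,"wz":-0.007},
  {"x":0,"y":0,"z":0,"wx":0,"wy":0,"wz":-0.007},
  {"x":0,"y":0,"z":0,"wx":0,"wy":0,"wz":0},
])

```text
time: 10.6
position: [485.4, 343.0, 117.2]
tool_rot: [0.455, 3.108, 0.0]
ft_force: [-1.3, -0.9, 0.1]
grip_width: 59.6
grip_force: 30.0
```

```bash
python3 st.py
```

```text
10.6 [485.4 343.  117.2] yaw turn 56.9 F [-1.3 -0.9  0.1] M [-0.17  0.04 -0.03] g 30.0 59.6 [ 0.54  0.37  1.79 -0.    0.99 -0.74]
```

Emit:
arm_command([
  {"x":0,"y":0,"z":-0.003,"wx":0,"wy":0,"wz":0},
  {"x":0,"y":0,"z":-0.003,"wx":0,"wy":0,"wz":0},
  {"x":0,"y":0,"z":0,"wx":0,"wy":0,"wz":0},
])

```text
time: 10.9
position: [484.4, 342.6, 118.2]
tool_rot: [-0.456, -3.107, 0.001]
ft_force: [0.4, 1.3, -8.8]
grip_width: 59.7
grip_force: 29.4
```

Emit:
arm_command([
  {"x":0,"y":0,"z":0.003,"wx":0,"wy":0,"wz":0},
  {"x":0,"y":0,"z":0.003,"wx":0,"wy":0,"wz":0},
  {"x":0,"y":0,"z":0,"wx":0,"wy":0,"wz":-0.007},
  {"x":0,"y":0,"z":0,"wx":0,"wy":0,"wz":-0.007},
  {"x":0,"y":0,"z":0,"wx":0,"wy":0,"wz":0},
])

```text
time: 11.4
position: [485.4, 342.9, 117.2]
tool_rot: [0.318, 3.125, 0.0]
ft_force: [-0.5, -0.5, -0.5]
grip_width: 59.5
grip_force: 30.1
```

```bash
python3 st.py
```

```text
11.4 [485.4 342.9 117.2] yaw turn 62.0 F [-0.5 -0.5 -0.5] M [-0.18  0.09 -0.03] g 30.1 59.5 [ 0.54  0.37  1.79 -0.    0.99 -0.83]
```

Emit:
arm_command([
  {"x":0,"y":0,"z":-0.003,"wx":0,"wy":0,"wz":0},
  {"x":0,"y":0,"z":-0.003,"wx":0,"wy":0,"wz":0},
  {"x":0,"y":0,"z":0,"wx":0,"wy":0,"wz":0},
])

```text
time: 11.7
position: [485.1, 342.9, 118.9]
tool_rot: [0.318, 3.125, -0.0]
ft_force: [1.0, 0.0, -4.9]
grip_width: 59.4
grip_force: 29.8
```

Emit:
arm_command([
  {"x":0,"y":0,"z":0,"wx":0,"wy":0,"wz":0},
  {"x":0,"y":0,"z":0,"wx":0,"wy":0,"wz":0},
])

```text
time: 11.9
position: [485.1, 342.8, 119.1]
tool_rot: [-0.318, -3.125, 0.0]
ft_force: [1.0, -0.1, -4.5]
grip_width: 59.5
grip_force: 29.8
```

```bash
python3 st.py
```

```text
11.9 [485.1 342.8 119.1] yaw turn 62.0 F [ 1.  -0.1 -4.5] M [-0.05 -0.21  0.08] g 29.8 59.5 [ 0.54  0.37  1.79 -0.    0.99 -0.83]
```

The pull is lower (−4.5 N), so the lugs look nearly clear. I'll turn another 3°.

Emit:
arm_command([
  {"x":0,"y":0,"z":0.003,"wx":0,"wy":0,"wz":0},
  {"x":0,"y":0,"z":0.003,"wx":0,"wy":0,"wz":0},
  {"x":0,"y":0,"z":0,"wx":0,"wy":0,"wz":-0.008},
  {"x":0,"y":0,"z":0,"wx":0,"wy":0,"wz":0},
  {"x":0,"y":0,"z":0,"wx":0,"wy":0,"wz":0},
])

```text
time: 12.4
position: [485.2, 342.9, 116.7]
tool_rot: [0.241, 3.132, 0.0]
ft_force: [-0.1, -2.4, 0.0]
grip_width: 59.4
grip_force: 30.1
```

```bash
python3 st.py
```

```text
12.4 [485.2 342.9 116.7] yaw turn 64.8 F [-0.1 -2.4  0. ] M [-0.2   0.04 -0.01] g 30.1 59.4 [ 0.54  0.37  1.79 -0.    0.99 -0.88]
```

Emit:
arm_command([
  {"x":0,"y":0,"z":-0.003,"wx":0,"wy":0,"wz":0},
  {"x":0,"y":0,"z":-0.003,"wx":0,"wy":0,"wz":0},
  {"x":0,"y":0,"z":0,"wx":0,"wy":0,"wz":0},
])

```text
time: 12.7
position: [485.2, 342.9, 119.6]
tool_rot: [0.239, 3.132, -0.0]
ft_force: [-1.0, 0.3, -0.9]
grip_width: 59.2
grip_force: 30.1
```

It's clear: the pull is now only the cap's weight. I'll lift a bit more and confirm.

Emit:
arm_command([
  {"x":0,"y":0,"z":-0.003,"wx":0,"wy":0,"wz":0},
  {"x":0,"y":0,"z":-0.003,"wx":0,"wy":0,"wz":0},
  {"x":0,"y":0,"z":0,"wx":0,"wy":0,"wz":0},
])

```text
time: 13.0
position: [485.2, 343.0, 122.6]
tool_rot: [0.239, 3.132, 0.0]
ft_force: [-0.4, -0.6, -0.1]
grip_width: 59.6
grip_force: 30.1
```

Emit:
arm_command([
  {"x":0,"y":0,"z":-0.003,"wx":0,"wy":0,"wz":0},
  {"x":0,"y":0,"z":-0.004,"wx":0,"wy":0,"wz":0},
  {"x":0,"y":0,"z":0,"wx":0,"wy":0,"wz":0},
])

```text
time: 13.3
position: [485.5, 343.4, 126.4]
tool_rot: [0.239, 3.131, 0.002]
ft_force: [-0.9, -0.4, -0.6]
grip_width: 59.4
grip_force: 30.1
```

It's off the thread. I'll lift to about z 226, then carry it over to the bare part of the slab near (436, −199).

Emit:
arm_command([
  {"x":0,"y":0,"z":-0.02,"wx":0,"wy":0,"wz":0},
  {"x":0,"y":0,"z":-0.04,"wx":0,"wy":0,"wz":0},
  {"x":0,"y":0,"z":-0.04,"wx":0,"wy":0,"wz":0},
  {"x":0,"y":0,"z":-0.04,"wx":0,"wy":0,"wz":0},
  {"x":0,"y":0,"z":-0.04,"wx":0,"wy":0,"wz":0},
  {"x":0,"y":0,"z":-0.02,"wx":0,"wy":0,"wz":0},
  {"x":0,"y":0,"z":0,"wx":0,"wy":0,"wz":0},
])

```text
time: 14.0
position: [486.3, 343.9, 228.4]
tool_rot: [0.239, 3.129, 0.005]
ft_force: [0.3, 0.5, -1.3]
grip_width: 59.2
grip_force: 30.1
```

Emit:
arm_command([
  {"x":-0.0035,"y":-0.0543,"z":0,"wx":0,"wy":0,"wz":0},
  {"x":-0.0035,"y":-0.0543,"z":0,"wx":0,"wy":0,"wz":0},
  {"x":-0.0035,"y":-0.0543,"z":0,"wx":0,"wy":0,"wz":0},
  {"x":-0.0035,"y":-0.0543,"z":0,"wx":0,"wy":0,"wz":0},
  {"x":-0.0035,"y":-0.0543,"z":0,"wx":0,"wy":0,"wz":0},
  {"x":-0.0035,"y":-0.0543,"z":0,"wx":0,"wy":0,"wz":0},
  {"x":-0.0035,"y":-0.0543,"z":0,"wx":0,"wy":0,"wz":0},
  {"x":-0.0035,"y":-0.0543,"z":0,"wx":0,"wy":0,"wz":0},
  {"x":-0.0035,"y":-0.0543,"z":0,"wx":0,"wy":0,"wz":0},
  {"x":-0.0035,"y":-0.0543,"z":0,"wx":0,"wy":0,"wz":0},
])

```text
time: 15.0
position: [460.0, 70.8, 224.6]
tool_rot: [-0.239, -3.13, 0.0]
ft_force: [0.3, -0.3, -0.4]
grip_width: 59.6
grip_force: 30.1
```

Emit:
arm_command([
  {"x":-0.0035,"y":-0.0543,"z":0,"wx":0,"wy":0,"wz":0},
  {"x":-0.0035,"y":-0.0543,"z":0,"wx":0,"wy":0,"wz":0},
  {"x":-0.0035,"y":-0.0543,"z":0,"wx":0,"wy":0,"wz":0},
  {"x":-0.0035,"y":-0.0543,"z":0,"wx":0,"wy":0,"wz":0},
  {"x":-0.0035,"y":-0.0543,"z":0,"wx":0,"wy":0,"wz":0},
  {"x":-0.0035,"y":-0.0543,"z":0,"wx":0,"wy":0,"wz":0},
  {"x":-0.0035,"y":-0.0543,"z":0,"wx":0,"wy":0,"wz":0},
  {"x":-0.0035,"y":-0.0543,"z":0,"wx":0,"wy":0,"wz":0},
  {"x":-0.0035,"y":-0.0543,"z":0,"wx":0,"wy":0,"wz":0},
  {"x":-0.0035,"y":-0.0543,"z":0,"wx":0,"wy":0,"wz":0},
])

```text
time: 16.0
position: [436.2, -199.7, 224.6]
tool_rot: [-0.239, -3.131, -0.002]
ft_force: [0.1, -0.3, -0.1]
grip_width: 60.1
grip_force: 30.1
```

Emit:
arm_command([
  {"x":0,"y":0,"z":0,"wx":0,"wy":0,"wz":0},
  {"x":0,"y":0,"z":0,"wx":0,"wy":0,"wz":0},
  {"x":0,"y":0,"z":0,"wx":0,"wy":0,"wz":0},
])

```text
time: 16.3
position: [436.7, -198.2, 225.0]
tool_rot: [-0.239, -3.131, -0.002]
ft_force: [0.4, -0.2, -0.2]
grip_width: 59.8
grip_force: 30.1
```

```bash
python3 - <<'E'
from h import *
rel([436.4,-199.3,60])
im,d,p,T=cam('wrist'); cv2.imwrite('pics/w6.png',im[:,:,::-1]); np.savez('w6.npz',im=im,d=d,T=T)
for uv in [(316,250),(316,235),(290,250),(345,250),(200,100),(450,100)]: print(uv,pts([uv],d,p,T)[0].round(1))
im,d,p,T=cam('top'); cv2.imwrite('pics/t6.png',im[140:290,170:500,::-1].repeat(2,0).repeat(2,1))
E
```

```text
t 16.3 pos [ 436.7 -198.2  225. ] x [-0.988  0.152  0.001] z [-0.0013  0.0013 -1.    ] j [-0.52  0.02  1.96  0.    1.16 -1.94] F [ 0.4 -0.2 -0.2] M [0.01 0.01 0.02]
local mm [-1.0000e-01 -1.3100e+00  1.6503e+02] scaled [-2.000e-04 -2.600e-03  3.301e-01]
(316, 250) [ 422.5 -196.8  260.7]
(316, 235) [ 415.6 -195.8  261.5]
(290, 250) [ 420.5 -207.1  261.4]
(345, 250) [ 423.8 -185.3  261.6]
(200, 100) [ 346.5 -318.1   -0.4]
(450, 100) [390.  -36.4  -1. ]
```

View pics/w6.png

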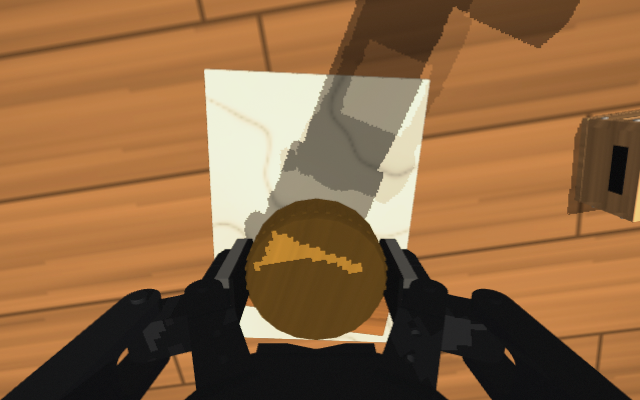

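The cap is held level: its top is at z 261.5, so the rim is 16.5 mm above the TCP. It's over the slab, with the jar and crate off to the right. Now down.

Emit:
arm_command([
  {"x":0,"y":0,"z":0.04,"wx":0,"wy":0,"wz":0},
  {"x":0,"y":0,"z":0.05,"wx":0,"wy":0,"wz":0},
  {"x":0,"y":0,"z":0.05,"wx":0,"wy":0,"wz":0},
  {"x":0,"y":0,"z":0.05,"wx":0,"wy":0,"wz":0},
  {"x":0,"y":0,"z":0.05,"wx":0,"wy":0,"wz":0},
  {"x":0,"y":0,"z":0.05,"wx":0,"wy":0,"wz":0},
  {"x":0,"y":0,"z":0.05,"wx":0,"wy":0,"wz":0},
  {"x":0,"y":0,"z":0.05,"wx":0,"wy":0,"wz":0},
  {"x":0,"y":0,"z":0,"wx":0,"wy":0,"wz":0},
  {"x":0,"y":0,"z":0,"wx":0,"wy":0,"wz":0},
])

```text
time: 17.4
position: [437.1, -198.4, 30.8]
tool_rot: [-0.238, -3.132, -0.001]
ft_force: [0.6, -0.6, -0.3]
grip_width: 59.5
grip_force: 30.1
```

Emit:
arm_command([
  {"x":0,"y":0,"z":0.006,"wx":0,"wy":0,"wz":0},
  {"x":0,"y":0,"z":0.006,"wx":0,"wy":0,"wz":0},
  {"x":0,"y":0,"z":0.006,"wx":0,"wy":0,"wz":0},
  {"x":0,"y":0,"z":0.006,"wx":0,"wy":0,"wz":0},
  {"x":0,"y":0,"z":0.003,"wx":0,"wy":0,"wz":0},
  {"x":0,"y":0,"z":0,"wx":0,"wy":0,"wz":0},
  {"x":0,"y":0,"z":0,"wx":0,"wy":0,"wz":0},
])

```text
time: 18.1
position: [437.1, -199.1, 17.2]
tool_rot: [-0.239, -3.132, -0.0]
ft_force: [0.8, 0.9, -0.2]
grip_width: 59.8
grip_force: 30.1
```

```bash
python3 st.py
```

```text
18.1 [ 437.1 -199.1   17.2] yaw turn 64.9 F [ 0.8  0.9 -0.2] M [0.03 0.05 0.01] g 30.1 59.8 [-0.52  0.35  2.09 -0.    0.71 -1.94]
```

Another 13.7 mm to contact. Down 9 mm, then small steps.

Emit:
arm_command([
  {"x":0,"y":0,"z":0.006,"wx":0,"wy":0,"wz":0},
  {"x":0,"y":0,"z":0.006,"wx":0,"wy":0,"wz":0},
  {"x":0,"y":0,"z":0.006,"wx":0,"wy":0,"wz":0},
  {"x":0,"y":0,"z":0,"wx":0,"wy":0,"wz":0},
  {"x":0,"y":0,"z":0,"wx":0,"wy":0,"wz":0},
])

```text
time: 18.6
position: [437.0, -199.0, 8.1]
tool_rot: [-0.239, -3.132, -0.0]
ft_force: [-0.7, 0.8, -0.7]
grip_width: 59.7
grip_force: 30.1
```

Emit:
arm_command([
  {"x":0,"y":0,"z":0.002,"wx":0,"wy":0,"wz":0},
  {"x":0,"y":0,"z":0,"wx":0,"wy":0,"wz":0},
  {"x":0,"y":0,"z":0.001,"wx":0,"wy":0,"wz":0},
  {"x":0,"y":0,"z":0,"wx":0,"wy":0,"wz":0},
  {"x":0,"y":0,"z":0.001,"wx":0,"wy":0,"wz":0},
  {"x":0,"y":0,"z":0,"wx":0,"wy":0,"wz":0},
])

```text
time: 19.2
position: [437.2, -199.1, 6.2]
tool_rot: [-0.239, -3.132, -0.0]
ft_force: [-0.9, 0.8, -0.3]
grip_width: 59.4
grip_force: 30.1
```

Emit:
arm_command([
  {"x":0,"y":0,"z":0.002,"wx":0,"wy":0,"wz":0},
  {"x":0,"y":0,"z":0,"wx":0,"wy":0,"wz":0},
  {"x":0,"y":0,"z":0.001,"wx":0,"wy":0,"wz":0},
  {"x":0,"y":0,"z":0,"wx":0,"wy":0,"wz":0},
])

```text
time: 19.6
position: [437.2, -199.1, 6.1]
tool_rot: [-0.239, -3.132, -0.0]
ft_force: [-3.4, 1.5, 11.5]
grip_width: 59.7
grip_force: 36.3
```

Emit:
arm_command([
  {"x":0,"y":0,"z":0.001,"wx":0,"wy":0,"wz":0},
  {"x":0,"y":0,"z":0,"wx":0,"wy":0,"wz":0},
])

```text
time: 19.8
position: [437.2, -199.2, 6.1]
tool_rot: [-0.239, -3.131, -0.001]
ft_force: [-4.7, 2.7, 15.8]
grip_width: 59.9
grip_force: 38.5
```

Contact at TCP 6.1 mm, probably the fingertips with the cap at most 2–3 mm above the stone. I'll relieve the pressure and open.

Emit:
arm_command([
  {"x":0,"y":0,"z":-0.003,"wx":0,"wy":0,"wz":0},
  {"x":0,"y":0,"z":0,"wx":0,"wy":0,"wz":0},
])

```text
time: 20.0
position: [437.6, -199.3, 6.1]
tool_rot: [0.239, 3.131, -0.001]
ft_force: [0.9, -0.6, 3.3]
grip_width: 59.8
grip_force: 32.9
```

Emit:
arm_command([
  {"x":0,"y":0,"z":0,"wx":0,"wy":0,"wz":0},
  {"x":0,"y":0,"z":0,"wx":0,"wy":0,"wz":0},
  {"x":0,"y":0,"z":0,"wx":0,"wy":0,"wz":0},
  {"x":0,"y":0,"z":0,"wx":0,"wy":0,"wz":0},
  {"x":0,"y":0,"z":0,"wx":0,"wy":0,"wz":0},
], claw=0)

```text
time: 20.5
position: [437.1, -199.1, 5.6]
tool_rot: [-0.239, -3.132, -0.0]
ft_force: [-0.3, -0.0, 0.2]
grip_width: 85.1
grip_force: 0.0
```

Emit:
arm_command([
  {"x":0,"y":0,"z":-0.01,"wx":0,"wy":0,"wz":0},
  {"x":0,"y":0,"z":-0.02,"wx":0,"wy":0,"wz":0},
  {"x":0,"y":0,"z":-0.04,"wx":0,"wy":0,"wz":0},
  {"x":0,"y":0,"z":-0.05,"wx":0,"wy":0,"wz":0},
  {"x":0,"y":0,"z":-0.05,"wx":0,"wy":0,"wz":0},
  {"x":0,"y":0,"z":-0.05,"wx":0,"wy":0,"wz":0},
  {"x":0,"y":0,"z":-0.05,"wx":0,"wy":0,"wz":0},
  {"x":0,"y":0,"z":0,"wx":0,"wy":0,"wz":0},
  {"x":0,"y":0,"z":0,"wx":0,"wy":0,"wz":0},
  {"x":0,"y":0,"z":0,"wx":0,"wy":0,"wz":0},
])

```text
time: 21.5
position: [436.2, -198.6, 139.9]
tool_rot: [-0.239, -3.131, -0.001]
ft_force: [-0.5, 0.4, -0.4]
grip_width: 85.6
grip_force: 0.0
```

```bash
python3 - <<'E'
from h import *
im,d,p,T=cam('wrist'); cv2.imwrite('pics/w7.png',im[:,:,::-1])
yy,xx=np.mgrid[0:400,0:640]; uv=np.c_[xx.ravel(),yy.ravel()]
P=pts(uv,d,p,T); k=(d.ravel()>0)&(abs(P[:,2]-40)<3)&(np.hypot(P[:,0]-437,P[:,1]+199)<60)
print(k.sum(),cv2.minEnclosingCircle(P[k][:,:2].astype(np.float32)),np.median(P[k],0))
A=np.c_[P[k][:,:2],np.ones(k.sum())]; g=np.linalg.lstsq(A,P[k][:,2],rcond=None)[0]; print('slope',g)
z=np.load('top.npz'); im,d,p,T=cam('top')
P=pts([(207,0)],d,p,T)
diff=cv2.absdiff(im,z['im']).max(2); print('changed near crate', (diff[185:240,185:310]>40).sum())
print(ctrl.sense()['ft_force'])
a=np.hstack([z['im'][180:245,175:315],im[180:245,175:315]]); cv2.imwrite('pics/t7.png',cv2.resize(a[:,:,::-1],None,fx=2.8,fy=2.8))
E
```

```text
3757 ((436.82659912109375, -200.1136932373047), 30.090211868286133) [ 435.44099848 -199.98681007   39.51187946]
slope [5.60426460e-04 7.45299203e-04 3.93999199e+01]
changed near crate 493
[ 0.37421809  0.39013944 -0.22870226]
```

View pics/t7.png

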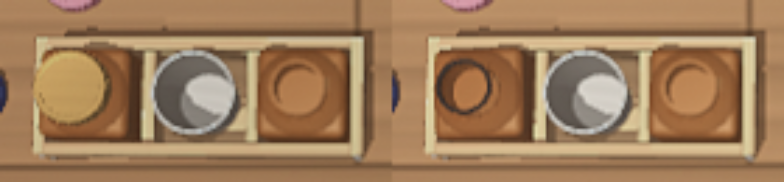

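View pics/w7.png

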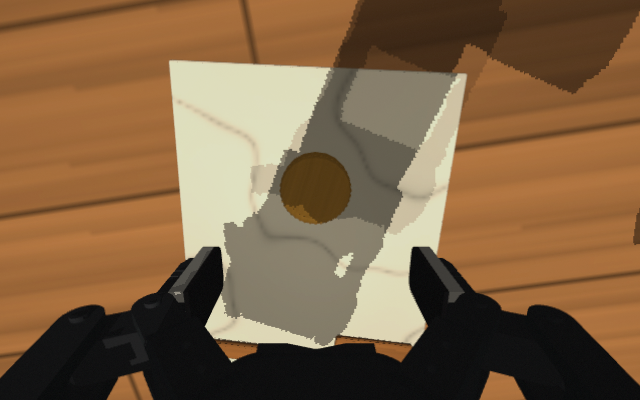

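The cap lies flat on the bare slab: image (316,187), top at z 39.5, slope about zero. The jar stands open in its pocket, and the beaker and open jar have not moved. I'm handing in.

```bash
python3 -c "
from cell import ctrl
print(ctrl.finish_job())"
```

```text
the job is handed in; nothing more can be done
None
```

I broke the cap loose, spun it off and laid it flat, right way up, on the bare part of the slab; the jar looked seated and upright in its pocket, the beaker and open jar unmoved, and the job is handed in (about 22 s used, no verdict returned).

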